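Draw the carrier out of the test station and unload the module

TASK

Press down on the bare front part of the flat carrier plate in the test station and drag it by friction out towards the front until it is against its stop, never loading the plate with more than 25 N. Then take the tested module out of the plate's nest and set it down, not dropped, upright in the empty pocket of the three-pocket tray, leaving the carrier out and everything else on the bench where it is.

Things in the scene. Friction and masses are not known exactly. Their poses are not given: they have to be found in the camera images.
- station: Grey test station fixed to the bench, 230 (x) by 170 (y), on screw feet (height differs by up to 10 mm). Origin: on its centre line, under the front edge of its clear guard, 44 mm below the carrier plate's top face (carrier in). Its -x is the way the carrier comes out, z up. Guard: x = 0..140, |y| < 85, up to 105 high, open in front. The bed's side rails (|y| 58..85) are 48 high.
- carrier (a joint): How far the carrier plate is drawn out along the station's -x: 0 = fully in (the start), 0.070 m = against the front stop. It does not spring back. The runners climb a little: the plate, staying level, is about 3 mm higher when out. They drag with about 7 N, so roughly 10 to 17 N of press, depending on how slippery the plate is today, takes it along; with less the fingers slip.
- carrier_plate: Flat aluminium carrier plate 170 (x) by 108 (y) by 6 thick, axes as the station's. Origin: centre of its top face. On stiff springs: it yields straight down about 1 mm per 12 N, at most 4 mm, then is hard. Nothing on it can be gripped: its sides run between the rails and its rear part is under the guard. More than 25 N on it damages the contacts below.
- press (a point): Middle of the bare front part of the carrier plate, on its top face, 42 mm ahead (-x) of the plate's centre; bare, flat and clear from 43 mm ahead of it to 53 mm behind it and 50 mm to each side. It moves with the plate. When the carrier is in, it lies 42 mm in front of the guard's edge.
- nest (a point): Centre of the nest on the plate's top face, 35 mm behind (+x) the plate's centre: a rectangle 40 (x) by 34 (y) inside a rim 3 wide and 5 high. Under the guard while the carrier is in; 35 mm in front of the guard's edge when it is out.
- module: The tested module: cream plastic block 36 (x) by 30 (y) by 34 high, 90 g, standing in the nest with 2 mm play all round, axes about as the station's. Origin: centre of its underside, z up. Can be gripped across its 30 mm width (along y).
- tray: Grey tray fixed to the bench, 150 (x) by 60 (y) by 15 high, floor 5 thick. Origin: centre of its underside. Three pockets in a row along its x, at x = -48.7, 0 and +48.7, each 44.7 (x) by 40 (y) and 10 deep; two hold modules, one is empty.
- pad: Thin black rubber pad 42 by 38 by 2 thick on the floor of the empty pocket (only that one has it), axes as the tray's. Origin: centre of its underside, 5 mm above the bench. The module stands on it, its 36 mm side along the tray's x (either way round).
- module_b: Another module, the same as the first, already standing in a tray pocket; leave it. Origin: centre of its underside.
- module_c: Another module, the same, already standing in a tray pocket; leave it. Origin: centre of its underside.
- tape_roll: Bystander: roll of tape lying flat, 90 across, 24 high.
- driver: Bystander: screwdriver lying on the bench, 170 long.
- jar: Bystander: white jar, 60 across, 85 high.
- clip_box: Bystander: small open green box 90 by 120 by 28 high.
- bezel: Bystander: flat white frame 90 by 80 by 12 high.

How it is judged (in metres and radians):
On the way, in this order (a step that is already met when the one before it is completed fails the run):
1. the carrier is drawn out to its stop with the module still in the nest (value of joint carrier above 0.066 m and horizontal distance between module and nest below 0.005 m and z of module in the frame of nest below 0.004 m), for 0.2 s.
2. the module is lifted clear of the nest (z of module in the frame of nest above 0.012 m), for 0.05 s.
At the end, for the whole second after the job is handed in: The carrier is still out (62 mm or more of its 70 mm), and the module stands upright (within 0.08 rad), at rest and released on the pad of the tray's empty pocket, its centre within 7 mm of the pad's (value of joint carrier above 0.062 m and horizontal distance between module and pad below 0.007 m and z of module in the frame of pad below 0.0045 m and angle between module's own z axis and vertical below 0.08 rad and linear speed of module below 0.02 m/s); the robot touches nothing.
It fails at once if more than 25 N between the robot and the carrier plate (contact force between any of the arm, the fingers and carrier_plate above 25 N).
It fails at once if the module is dropped into the tray (faster than 0.5 m/s just above the pocket) (horizontal distance between module and pad below 0.02 m and z of module in the frame of pad below 0.04 m and linear speed of module above 0.5 m/s).
It fails at once if a module already in the tray is moved by more than 15 mm (distance of any of module_b, module_c from where it was at the start of the episode above 0.015 m).
It fails at once if another thing on the bench is moved by more than 30 mm (distance of any of tape_roll, driver, jar, clip_box, bezel from where it was at the start of the episode above 0.03 m).
It also fails if it takes over 67 s, if anything falls off the work surface, if the arm or the gripper's body presses on something with over 40 N, if the wrist force passes 120 N, or if a joint passes its speed limit or range.

ROBOT

A 7-joint arm with a two-finger parallel gripper is mounted at the origin on the work surface. World frame = base frame: x ahead of the robot, y to its left, z up, the work surface at z = 0. Lengths are in m, angles in degrees, forces in N, time in s.
With the tool pointing down it reaches from about 0.425 to 0.875 m from the base axis. Payload 4.7 kg.
Tool frame: the origin (TCP) lies between the finger pads; the fingertips stand 14 mm ahead of it and the grasp point (between the pads) lies 5 mm behind it (env.tip_reach is the distance from the TCP to the fingertips, in m); z points along the fingers, y is the direction in which the jaws open and shut (so a half turn about z gives the same grasp; the last joint's range is limited). The gripper opens to 87 mm and grips with 3 to 60 N. Pads are 19 mm wide; open, the fingers measure 117 mm over their backs; the gripper's body (75 mm by 190 mm) begins 51 mm behind the grasp point.
Start: joints at [-71.499, 18.392, -4.016, 83.108, 1.295, 78.541, -3.26], TCP at [0.198, 0.619, 0.237] pointing down, gripper open.
Joint ranges: [-163.93, 163.93], [-17.29, 119.83], [-79.2, 71.16], [3.27, 140.29], [-89.18, 269.18], [5.43, 117.66], [-154.24, 154.24]. Speed limits (degrees/s): [147.25, 147.25, 180, 180, 180, 180, 180].

INTERFACE

Orientations are given as [roll, pitch, yaw] about the fixed x, y, z axes, in that order (R = Rz(yaw) Ry(pitch) Rx(roll)).
In Python, from cell import env gives the robot as it stands. The module is installed in compiled form; this text tells all that it offers.
- The arm moves only by the shell command python3 -m pendant 'ROWS' [FORCE]. ROWS is JSON, a list of rows, each an object of numbers: "rx", "ry", "rz": the turn, a rotation vector about the tool's x, y, z in degrees; "tx", "ty", "tz": the shift along the tool's x, y, z in mm; "jaw": the finger opening in mm, from 0 to 87. In form: [{"rx": .., "ry": .., "rz": .., "tx": .., "ty": .., "tz": .., "jaw": ..}, ...]. A call has 1 to 20 rows; each row shifts and turns the commanded pose from where the row before left it, along the tool's axes as they then stand; what a row does not reach is not made up. A row lasts 1/12 s, in which the tool goes at most 41.7 mm and 7.16 degrees, less where a joint would pass 70% of its speed; a pose out of reach is approached as far as the arm can. A call with a gripper value outside its range is refused whole. The fingers move at their own pace and stop on an object; FORCE is the grip in N (left out, the last holds). Time passes only in rows, so rows that do not move let the fingers close. It gives the time, the measured TCP pose, the force and the opening at its end, in the units of the state.
- env.get_obs(): the state, without advancing time (a new reading comes with each control period).
- env.read_camera(name): name is "scene" or "top"; returns a dict with "img" (384x512x3 uint8, red, green, blue), "range_z" (384x512 float32, m along the optical axis (not along the pixel's ray), 0 where there is no reading), "vertical_fov" (degrees; the focal length in pixels is half the picture's height over the tangent of half this angle, whatever the lens; pixels are square), "cx", "cy" (the principal point, pixels), "distortion" ([k1, k2, p1, p2, k3] as OpenCV has them; the pictures are not rectified), "world_to_cam" (4x4, takes a point from world to camera coordinates). Camera axes: x right, y up, looking along -z (the intrinsics and any distortion apply to the point x, -y, -z); pixel columns grow to the right and rows downward; lengths in m; the calibration is good to about 2 mm. A picture is of the moment at which its call begins.
- env.sign_off(): hands the job in, once; it reports no verdict.
The state is a dict: "time_s": time; "qpos": joint angles; "joint_velocities": joint speeds; "effort": joint torques, N m; "tool_pos": TCP position; "tool_rot": TCP orientation; "force": force on the tool from outside, world axes, zero at the start; "wrist_torque": the same for the moment, N m; "grip_width": finger opening in m.
Only numpy, scipy, OpenCV 4.12 (cv2) and the standard library are available. Lean on these libraries where they do the work, as an engineer would, in place of code of your own. Each camera call takes 0.05 s, during which the arm holds its last target.

## Working session

There is one attempt and no reset: what is moved stays moved. The work goes in short steps, Python scripts to look and compute and a shell command to move; the robot and the scene stay as the last step left them, time stands still between calls to the robot, and variables do not carry over. Pictures are saved under pics/ and viewed, and the job is handed in when it is done.

```bash
mkdir -p pics
cat > h.py <<'E'
import numpy as np,cv2
from cell import env
def grab(n,tag):
    c=env.read_camera(n); np.savez(f'pics/{tag}.npz',**{k:np.array(v) for k,v in c.items()})
    cv2.imwrite(f'pics/{tag}.png',cv2.cvtColor(c['img'],cv2.COLOR_RGB2BGR)); return c
def K(c):
    f=c['img'].shape[0]/2/np.tan(np.radians(c['vertical_fov'])/2)
    return np.array([[f,0,c['cx']],[0,f,c['cy']],[0,0,1.]])
def world(c,uv,z=None):
    """pixel -> world, by depth, or on plane z"""
    uv=np.array(uv,float).reshape(-1,1,2)
    n=cv2.undistortPoints(uv,K(c),np.array(c['distortion'],float))[:,0]
    T=np.linalg.inv(c['world_to_cam']); out=[]
    for (u,v),(a,b) in zip(uv[:,0],n):
        d=np.array([a,-b,-1.])
        if z is None: s=float(c['range_z'][int(round(v)),int(round(u))])
        else: s=(z-T[2,3])/(T[:3,:3]@d)[2]
        out.append(T[:3,:3]@(d*s)+T[:3,3])
    return np.array(out)
def allworld(c):
    h,w=c['range_z'].shape
    u,v=np.meshgrid(np.arange(w),np.arange(h))
    n=cv2.undistortPoints(np.stack([u,v],-1).reshape(-1,1,2).astype(float),K(c),np.array(c['distortion'],float))[:,0]
    s=np.array(c['range_z']).reshape(-1,1)
    p=np.c_[n[:,0],-n[:,1],-np.ones(len(n))]*s
    T=np.linalg.inv(c['world_to_cam'])
    return (p@T[:3,:3].T+T[:3,3]).reshape(h,w,3)
def load(tag): return dict(np.load(f'pics/{tag}.npz'))
def crop(tag,x0,y0,x1,y1,k):
    i=cv2.imread(f'pics/{tag}.png')[y0:y1,x0:x1]
    cv2.imwrite(f'pics/{tag}_{x0}_{y0}.png',cv2.resize(i,None,fx=k,fy=k,interpolation=cv2.INTER_CUBIC))
E
python3 - <<'E'
from h import *
print(env.get_obs(), env.tip_reach)
for n in('scene','top'):
    c=grab(n,n+'0'); print(n,c['vertical_fov'],c['cx'],c['cy'],c['distortion'],np.linalg.inv(c['world_to_cam']).round(3).tolist())
E
```

```text
{'time_s': 0.0, 'qpos': array([-71.49966036,  18.43980115,  -4.01302917,  83.17438795,
         1.2938867 ,  78.54053509,  -3.25971777]), 'joint_velocities': array([-0.09129662,  0.01446325,  0.0536881 , -0.03214849, -0.03766778,
       -0.08203858,  0.028841  ]), 'effort': array([-1.85688377e-04, -4.91287208e+01, -4.03983174e-01, -3.12535286e+01,
       -6.39096508e-02,  4.36133821e-02,  1.92118378e-04]), 'tool_pos': array([0.19744803, 0.61873727, 0.23545724]), 'tool_rot': array([-1.79890445e+02,  5.41354931e-03,  1.62307089e+02]), 'force': array([-0.25009961, -0.02222822, -0.04288873]), 'wrist_torque': array([ 0.0002166 ,  0.026782  , -0.06847102]), 'grip_width': 0.08715524168097895} 0.014
scene 54.58571165826787 258.3264001368502 194.59787854849083 [-0.00991019  0.          0.          0.          0.        ] [[-0.763, -0.328, 0.556, 1.069], [0.646, -0.413, 0.642, 0.611], [0.019, 0.849, 0.527, 0.561], [0.0, 0.0, 0.0, 1.0]]
top 42.57012528753741 253.09066577933376 192.89890468736212 [-0.15164864  0.          0.          0.          0.        ] [[0.011, 0.981, -0.193, 0.346], [-1.0, 0.014, 0.014, 0.009], [0.016, 0.193, 0.981, 1.238], [0.0, 0.0, 0.0, 1.0]]
```

View pics/scene0.png

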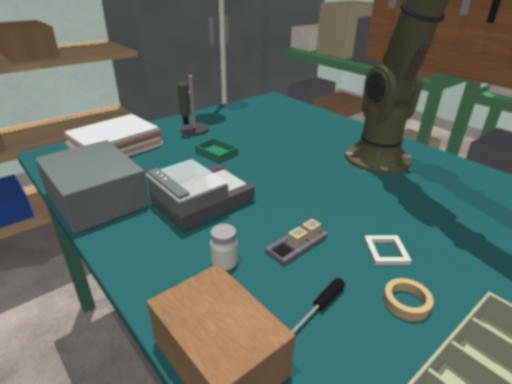

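View pics/top0.png

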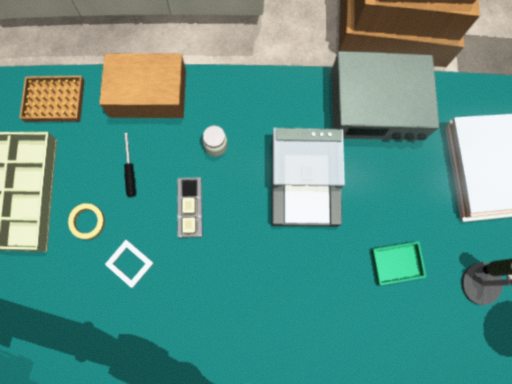

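The top view shows the station at about (308,178) with its front facing the robot (image down). The tray is at (189,207), with the empty dark-padded pocket at its far end (189,188). I'll enlarge both.

Run:
```python
from h import *
crop('top0',260,115,360,235,5); crop('top0',165,165,215,250,7); 
c=load('top0'); P=allworld(c)
for y in range(120,232,5): print(y,P[y,308].round(4), P[y,278].round(4),P[y,338].round(4))
```

```text
120 [ 0.7875 -0.1519  0.002 ] [ 0.786  -0.0722  0.0015] [ 0.7602 -0.2164  0.0832]
125 [ 0.7749 -0.1522 -0.0019] [ 0.7716 -0.0721  0.0028] [ 0.7487 -0.2169  0.0788]
130 [ 0.726  -0.1384  0.1025] [ 0.7239 -0.0654  0.1044] [ 0.7277 -0.212   0.1021]
135 [ 0.7142 -0.1386  0.0994] [ 0.712  -0.0656  0.102 ] [ 0.7155 -0.212   0.1003]
140 [ 0.7012 -0.1383  0.1006] [ 0.7004 -0.0658  0.0988] [ 0.7025 -0.2114  0.1015]
145 [ 0.6905 -0.139   0.0942] [ 0.6906 -0.0664  0.0896] [ 0.6922 -0.2126  0.0935]
150 [ 0.6777 -0.1387  0.0952] [ 0.6771 -0.0662  0.0925] [ 0.6805 -0.2129  0.0903]
155 [ 0.6664 -0.1391  0.0907] [ 0.6643 -0.0661  0.0937] [ 0.6681 -0.2127  0.0893]
160 [ 0.652  -0.138   0.0977] [ 0.6518 -0.0661  0.0939] [ 0.6556 -0.2124  0.0893]
165 [ 0.6404 -0.1382  0.0947] [ 0.6395 -0.0661  0.0934] [ 0.6426 -0.2117  0.0909]
170 [ 0.6289 -0.1385  0.091 ] [ 0.6272 -0.0661  0.0932] [ 0.6312 -0.2122  0.0867]
175 [ 0.6155 -0.1378  0.0955] [ 0.6155 -0.0663  0.0907] [ 0.6172 -0.2107  0.0932]
180 [ 0.6033 -0.1377  0.0952] [ 0.6027 -0.0662  0.093 ] [ 0.6049 -0.2104  0.0931]
185 [ 0.602  -0.1441  0.0446] [ 0.5951 -0.0676  0.0719] [ 0.5958 -0.2129  0.0786]
190 [ 0.5896 -0.1441  0.0432] [ 0.5877 -0.0692  0.0471] [ 0.5892 -0.218   0.0505]
195 [ 0.5763 -0.1435  0.0466] [ 0.5748 -0.0691  0.0493] [ 0.577  -0.2181  0.0481]
200 [ 0.5637 -0.1433  0.047 ] [ 0.5619 -0.069   0.0513] [ 0.5644 -0.2178  0.0483]
205 [ 0.5511 -0.1432  0.0473] [ 0.5498 -0.0691  0.0492] [ 0.5515 -0.2171  0.0505]
210 [ 0.5397 -0.1438  0.0412] [ 0.5369 -0.0689  0.0524] [ 0.5387 -0.2165  0.0525]
215 [ 0.5263 -0.143   0.0468] [ 0.5248 -0.069   0.0511] [ 0.5268 -0.2168  0.0495]
220 [ 0.5143 -0.1432  0.0445] [ 0.5131 -0.0693  0.047 ] [ 0.5141 -0.2162  0.0515]
225 [ 0.5048 -0.1459  0.0227] [ 0.5051 -0.0715  0.0136] [ 0.5046 -0.2201  0.0297]
230 [ 0.4953 -0.149  -0.0027] [ 0.4946 -0.0727 -0.0039] [ 0.4955 -0.2251  0.0021]
```

View pics/top0_260_115.png

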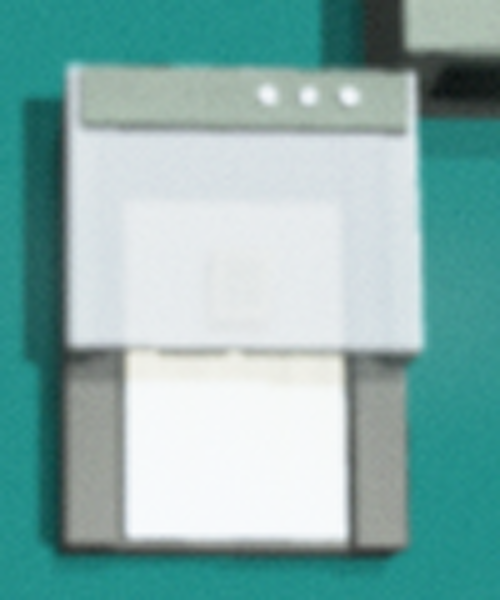

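View pics/top0_165_165.png

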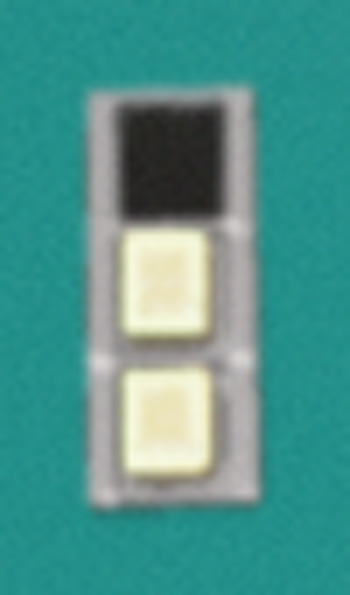

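Run:
```python
from h import *
c=load('top0');P=allworld(c)
f=lambda x,y,x0,y0,k:((x+.5)/k-.5+x0,(y+.5)/k-.5+y0)
S=lambda l,z:world(c,[f(x,y,260,115,5) for x,y in l],z)
q=P[192:219,290:325].reshape(-1,3);print('plate med',np.median(q,0),len(q))
for sl in [(slice(192,220),slice(276,282)),(slice(192,220),slice(332,338))]:print('rail',np.median(P[sl].reshape(-1,3),0))
print('plate FL FR, at guard L R',S([(125,538),(348,542),(125,352),(348,352)],.0455).round(4).tolist())
print('rails FL FR',S([(62,546),(406,548)],.049).round(4).tolist())
print('guard front L R, back L R',S([(67,350),(422,353),(67,64),(416,70)],.1).round(4).tolist())
T=lambda l,z:world(c,[f(x,y,165,165,7) for x,y in l],z)
t=T([(88,90),(256,90),(258,502),(88,505)],.015);print('tray corners',t.round(4).tolist(),t.mean(0))
p=T([(121,103),(224,103),(224,217),(121,217)],.007);print('pad',p.round(4).tolist(),p.mean(0))
m=T([(122,230),(210,230),(210,338),(122,338)],.041);print('mod',m.round(4).tolist(),m.mean(0))
m=T([(122,368),(213,368),(213,474),(122,474)],.041);print('mod',m.round(4).tolist(),m.mean(0))
```

```text
plate med [ 0.55134714 -0.14099654  0.04446684] 945
rail [ 0.54861937 -0.07043302  0.04911871]
rail [ 0.55036726 -0.20905181  0.04819067]
plate FL FR, at guard L R [[0.508, -0.0856, 0.0455], [0.5073, -0.1953, 0.0455], [0.6009, -0.0857, 0.0455], [0.6026, -0.1971, 0.0455]]
rails FL FR [[0.5033, -0.0546, 0.049], [0.5041, -0.2234, 0.049]]
guard front L R, back L R [[0.5898, -0.0539, 0.1], [0.5909, -0.2233, 0.1], [0.7318, -0.0536, 0.1], [0.7323, -0.2244, 0.1]]
tray corners [[0.6233, 0.1858, 0.015], [0.6242, 0.1244, 0.015], [0.474, 0.1192, 0.015], [0.472, 0.1798, 0.015]] [0.54837823 0.15229185 0.015     ]
pad [[0.6204, 0.1746, 0.007], [0.6209, 0.1368, 0.007], [0.5785, 0.1354, 0.007], [0.578, 0.1729, 0.007]] [0.59947074 0.15489945 0.007     ]
mod [[0.5669, 0.1678, 0.041], [0.5673, 0.1367, 0.041], [0.5288, 0.1354, 0.041], [0.5283, 0.1664, 0.041]] [0.54783395 0.15156351 0.041     ]
mod [[0.5177, 0.166, 0.041], [0.5182, 0.134, 0.041], [0.4809, 0.1328, 0.041], [0.4803, 0.1646, 0.041]] [0.49926108 0.14936012 0.041     ]
```

```bash
python3 -m pendant '[{"rz":-6,"jaw":0},{"rz":-6},{"rz":-6},{},{}]' 20
python3 - <<'E'
from h import *
c=load('top0');P=allworld(c)
for n,(u0,v0,u1,v1) in dict(jar=(206,126,224,152),pod=(120,135,138,195)).items():
  q=P[v0:v1,u0:u1].reshape(-1,3);q=q[q[:,2]>.06 if n=='jar' else q[:,2]>.01];print(n,q.min(0),q.max(0),np.median(q,0))
E
```

```text
jar [0.34551354 0.0087278  0.06005267] [0.73943673 0.11070967 1.23800096] [0.71004083 0.08961898 0.08349167]
pod [0.34551354 0.0087278  0.01036821] [0.73572837 0.32823065 1.23800096] [0.62352901 0.30870768 0.02124135]invalid input at $[0]: expected keys rx, ry, rz, tx, ty, tz, jaw
```

```bash
python3 -m pendant '[{"rx":0,"ry":0,"rz":-6,"tx":0,"ty":0,"tz":0,"jaw":0},{"rx":0,"ry":0,"rz":-6,"tx":0,"ty":0,"tz":0,"jaw":0},{"rx":0,"ry":0,"rz":-6,"tx":0,"ty":0,"tz":0,"jaw":0},{"rx":0,"ry":0,"rz":0,"tx":0,"ty":0,"tz":0,"jaw":0},{"rx":0,"ry":0,"rz":0,"tx":0,"ty":0,"tz":0,"jaw":0}]' 20
```

```text
time_s: 0.52
tool_pos: [0.1976, 0.619, 0.2361]
tool_rot: [-180.0, -0.0, -179.9]
force: [0.9, -0.2, 0.8]
grip_width: 0.0617
```

```bash
python3 -m pendant '[{"rx":0,"ry":0,"rz":0,"tx":-26,"ty":-29,"tz":0,"jaw":0},{"rx":0,"ry":0,"rz":0,"tx":-26,"ty":-29,"tz":0,"jaw":0},{"rx":0,"ry":0,"rz":0,"tx":-26,"ty":-29,"tz":0,"jaw":0},{"rx":0,"ry":0,"rz":0,"tx":-26,"ty":-29,"tz":0,"jaw":0},{"rx":0,"ry":0,"rz":0,"tx":-26,"ty":-29,"tz":0,"jaw":0},{"rx":0,"ry":0,"rz":0,"tx":-26,"ty":-29,"tz":0,"jaw":0},{"rx":0,"ry":0,"rz":0,"tx":-26,"ty":-29,"tz":0,"jaw":0},{"rx":0,"ry":0,"rz":0,"tx":-26,"ty":-29,"tz":0,"jaw":0},{"rx":0,"ry":0,"rz":0,"tx":-26,"ty":-29,"tz":0,"jaw":0},{"rx":0,"ry":0,"rz":0,"tx":-26,"ty":-29,"tz":0,"jaw":0},{"rx":0,"ry":0,"rz":0,"tx":0,"ty":0,"tz":0,"jaw":0},{"rx":0,"ry":0,"rz":0,"tx":0,"ty":0,"tz":0,"jaw":0}]' 20
```

```text
time_s: 1.52
tool_pos: [0.4611, 0.3279, 0.2366]
tool_rot: [-180.0, 0.0, 179.8]
force: [-1.0, -0.1, 0.2]
grip_width: 0.0006
```

```bash
python3 -m pendant '[{"rx":0,"ry":0,"rz":0,"tx":-6,"ty":-36,"tz":5,"jaw":0},{"rx":0,"ry":0,"rz":0,"tx":-6,"ty":-36,"tz":5,"jaw":0},{"rx":0,"ry":0,"rz":0,"tx":-6,"ty":-36,"tz":5,"jaw":0},{"rx":0,"ry":0,"rz":0,"tx":-6,"ty":-36,"tz":5,"jaw":0},{"rx":0,"ry":0,"rz":0,"tx":-6,"ty":-36,"tz":5,"jaw":0},{"rx":0,"ry":0,"rz":0,"tx":-6,"ty":-36,"tz":5,"jaw":0},{"rx":0,"ry":0,"rz":0,"tx":-6,"ty":-36,"tz":5,"jaw":0},{"rx":0,"ry":0,"rz":0,"tx":-6,"ty":-36,"tz":5,"jaw":0},{"rx":0,"ry":0,"rz":0,"tx":-6,"ty":-36,"tz":5,"jaw":0},{"rx":0,"ry":0,"rz":0,"tx":-6,"ty":-36,"tz":5,"jaw":0},{"rx":0,"ry":0,"rz":0,"tx":-6,"ty":-36,"tz":5,"jaw":0},{"rx":0,"ry":0,"rz":0,"tx":-6,"ty":-36,"tz":5,"jaw":0},{"rx":0,"ry":0,"rz":0,"tx":-6,"ty":-36,"tz":5,"jaw":0},{"rx":0,"ry":0,"rz":0,"tx":0,"ty":0,"tz":0,"jaw":0},{"rx":0,"ry":0,"rz":0,"tx":0,"ty":0,"tz":0,"jaw":0},{"rx":0,"ry":0,"rz":0,"tx":0,"ty":0,"tz":0,"jaw":0}]' 20
```

```text
time_s: 2.85
tool_pos: [0.5399, -0.1348, 0.1713]
tool_rot: [179.9, -0.0, -179.6]
force: [0.4, 0.0, 0.7]
grip_width: 0.0004
```

```bash
python3 -m pendant '[{"rx":0,"ry":0,"rz":0,"tx":0,"ty":-5,"tz":25,"jaw":0},{"rx":0,"ry":0,"rz":0,"tx":0,"ty":0,"tz":25,"jaw":0},{"rx":0,"ry":0,"rz":0,"tx":0,"ty":0,"tz":25,"jaw":0},{"rx":0,"ry":0,"rz":0,"tx":0,"ty":0,"tz":15,"jaw":0},{"rx":0,"ry":0,"rz":0,"tx":0,"ty":0,"tz":8,"jaw":0},{"rx":0,"ry":0,"rz":0,"tx":0,"ty":0,"tz":4,"jaw":0},{"rx":0,"ry":0,"rz":0,"tx":0,"ty":0,"tz":0,"jaw":0},{"rx":0,"ry":0,"rz":0,"tx":0,"ty":0,"tz":0,"jaw":0},{"rx":0,"ry":0,"rz":0,"tx":0,"ty":0,"tz":0,"jaw":0}]' 20
python3 - <<'E'
from h import *
grab('scene','s1'); crop('s1',130,140,290,260,5)
E
```

```text
time_s: 3.6
tool_pos: [0.5408, -0.1417, 0.0709]
tool_rot: [180.0, 0.1, -179.7]
force: [-0.1, -0.0, -0.4]
grip_width: 0.0006
```

View pics/s1_130_140.png

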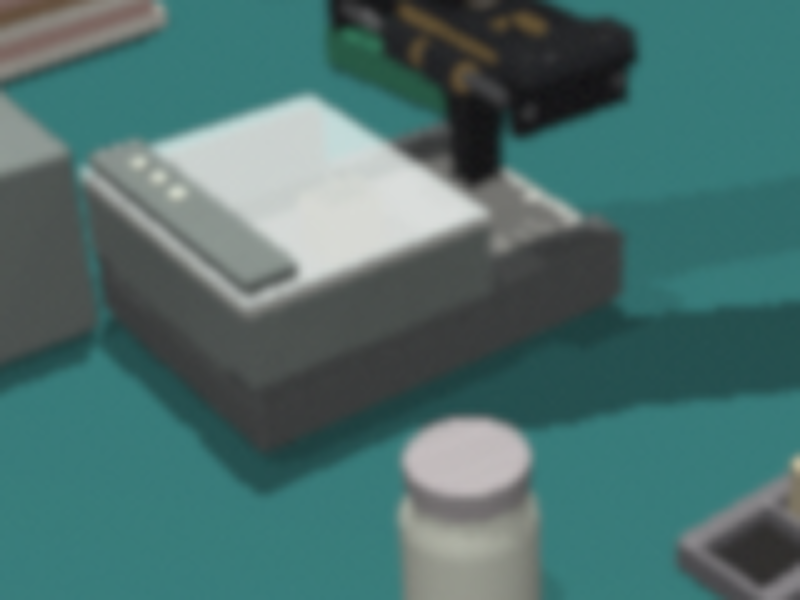

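The fingers (crop 475,170) hang just above the bare plate and the body clears the guard. I'm descending gently.

```bash
python3 -m pendant '[{"rx":0,"ry":0,"rz":0,"tx":0,"ty":0,"tz":2,"jaw":0},{"rx":0,"ry":0,"rz":0,"tx":0,"ty":0,"tz":2,"jaw":0},{"rx":0,"ry":0,"rz":0,"tx":0,"ty":0,"tz":2,"jaw":0},{"rx":0,"ry":0,"rz":0,"tx":0,"ty":0,"tz":1,"jaw":0},{"rx":0,"ry":0,"rz":0,"tx":0,"ty":0,"tz":1,"jaw":0},{"rx":0,"ry":0,"rz":0,"tx":0,"ty":0,"tz":0,"jaw":0},{"rx":0,"ry":0,"rz":0,"tx":0,"ty":0,"tz":0,"jaw":0}]' 20
```

```text
time_s: 4.23
tool_pos: [0.5396, -0.1419, 0.0614]
tool_rot: [180.0, -0.0, -179.7]
force: [-0.7, -0.2, -0.7]
grip_width: 0.0004
```

```bash
Z='{"rx":0}'; python3 -m pendant '[{"rx":0,"ry":0,"rz":0,"tx":0,"ty":0,"tz":1,"jaw":0},{"rx":0,"ry":0,"rz":0,"tx":0,"ty":0,"tz":0,"jaw":0},{"rx":0,"ry":0,"rz":0,"tx":0,"ty":0,"tz":0,"jaw":0}]'
python3 -m pendant '[{"rx":0,"ry":0,"rz":0,"tx":0,"ty":0,"tz":0.7,"jaw":0},{"rx":0,"ry":0,"rz":0,"tx":0,"ty":0,"tz":0,"jaw":0},{"rx":0,"ry":0,"rz":0,"tx":0,"ty":0,"tz":0,"jaw":0}]'
```

```text
time_s: 4.48
tool_pos: [0.5397, -0.1419, 0.0605]
tool_rot: [180.0, -0.0, -179.7]
force: [-0.5, -0.0, 0.2]
grip_width: 0.0004
time_s: 4.73
tool_pos: [0.5397, -0.1419, 0.0598]
tool_rot: [180.0, 0.0, -179.7]
force: [0.1, -0.1, 0.3]
grip_width: 0.0008
```

```bash
for i in 1 ; do python3 -m pendant '[{"rx":0,"ry":0,"rz":0,"tx":0,"ty":0,"tz":0.7,"jaw":0},{"rx":0,"ry":0,"rz":0,"tx":0,"ty":0,"tz":0,"jaw":0},{"rx":0,"ry":0,"rz":0,"tx":0,"ty":0,"tz":0,"jaw":0}]'; done
```

```text
time_s: 4.98
tool_pos: [0.5398, -0.1419, 0.0594]
tool_rot: [180.0, 0.0, -179.7]
force: [-0.3, 1.2, 0.9]
grip_width: 0.0005
```

```bash
python3 -m pendant '[{"rx":0,"ry":0,"rz":0,"tx":0,"ty":0,"tz":0.7,"jaw":0},{"rx":0,"ry":0,"rz":0,"tx":0,"ty":0,"tz":0,"jaw":0},{"rx":0,"ry":0,"rz":0,"tx":0,"ty":0,"tz":0,"jaw":0}]'
```

```text
time_s: 5.23
tool_pos: [0.5398, -0.142, 0.059]
tool_rot: [180.0, 0.0, -179.7]
force: [-2.6, 0.4, 5.3]
grip_width: 0.0004
```

```bash
python3 -m pendant '[{"rx":0,"ry":0,"rz":0,"tx":0,"ty":0,"tz":0.7,"jaw":0},{"rx":0,"ry":0,"rz":0,"tx":0,"ty":0,"tz":0,"jaw":0},{"rx":0,"ry":0,"rz":0,"tx":0,"ty":0,"tz":0,"jaw":0}]'; python3 -m pendant '[{"rx":0,"ry":0,"rz":0,"tx":0,"ty":0,"tz":0.4,"jaw":0},{"rx":0,"ry":0,"rz":0,"tx":0,"ty":0,"tz":0,"jaw":0},{"rx":0,"ry":0,"rz":0,"tx":0,"ty":0,"tz":0,"jaw":0}]'; python3 -c "
from cell import env
print(env.get_obs()['force'])"
```

```text
time_s: 5.48
tool_pos: [0.5398, -0.142, 0.0587]
tool_rot: [180.0, 0.0, -179.7]
force: [-2.9, 1.1, 8.1]
grip_width: 0.0003
time_s: 5.73
tool_pos: [0.5398, -0.142, 0.0585]
tool_rot: [180.0, 0.0, -179.7]
force: [-3.0, 0.7, 8.8]
grip_width: 0.0007
[-3.03634669  0.68877761  8.8036545 ]
```

```bash
python3 -m pendant '[{"rx":0,"ry":0,"rz":0,"tx":0,"ty":0,"tz":0.9,"jaw":0},{"rx":0,"ry":0,"rz":0,"tx":0,"ty":0,"tz":0,"jaw":0},{"rx":0,"ry":0,"rz":0,"tx":0,"ty":0,"tz":0,"jaw":0}]'; python3 -m pendant '[{"rx":0,"ry":0,"rz":0,"tx":2,"ty":0,"tz":0,"jaw":0},{"rx":0,"ry":0,"rz":0,"tx":2,"ty":0,"tz":0,"jaw":0},{"rx":0,"ry":0,"rz":0,"tx":0,"ty":0,"tz":0,"jaw":0}]'; python3 -m pendant '[{"rx":0,"ry":0,"rz":0,"tx":2,"ty":0,"tz":0,"jaw":0},{"rx":0,"ry":0,"rz":0,"tx":0,"ty":0,"tz":0,"jaw":0}]'
```

```text
time_s: 5.98
tool_pos: [0.5398, -0.142, 0.0581]
tool_rot: [179.9, 0.0, -179.7]
force: [-4.5, 1.2, 13.0]
grip_width: 0.0005
time_s: 6.23
tool_pos: [0.5391, -0.142, 0.0587]
tool_rot: [-180.0, 0.4, -179.7]
force: [2.7, 0.2, 7.4]
grip_width: 0.0004
time_s: 6.4
tool_pos: [0.5373, -0.142, 0.0587]
tool_rot: [-180.0, 0.5, -179.7]
force: [3.5, 0.0, 6.9]
grip_width: 0.0004
```

```bash
python3 -m pendant '[{"rx":0,"ry":0,"rz":0,"tx":0,"ty":0,"tz":0.8,"jaw":0},{"rx":0,"ry":0,"rz":0,"tx":0,"ty":0,"tz":0.8,"jaw":0},{"rx":0,"ry":0,"rz":0,"tx":0,"ty":0,"tz":0,"jaw":0}]'; python3 -m pendant '[{"rx":0,"ry":0,"rz":0,"tx":2,"ty":0,"tz":0,"jaw":0},{"rx":0,"ry":0,"rz":0,"tx":2,"ty":0,"tz":0,"jaw":0},{"rx":0,"ry":0,"rz":0,"tx":0,"ty":0,"tz":0,"jaw":0}]'
python3 - <<'E'
from h import *
grab('top','t2'); crop('t2',260,115,360,235,5)
E
```

```text
time_s: 6.65
tool_pos: [0.5374, -0.1421, 0.0579]
tool_rot: [-180.0, 0.4, -179.7]
force: [0.4, 0.6, 13.7]
grip_width: 0.0005
time_s: 6.9
tool_pos: [0.5353, -0.1421, 0.0583]
tool_rot: [-179.9, 0.7, -179.7]
force: [5.8, 0.7, 9.9]
grip_width: 0.0005
```

View pics/t2_260_115.png

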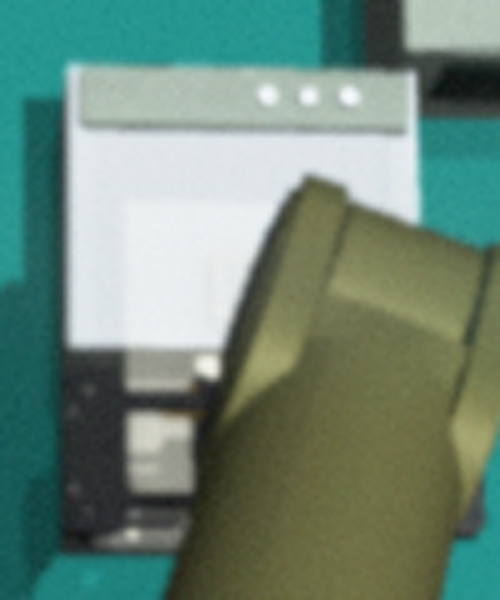

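The arm hides most of the plate, so I'm judging by forces. It needs a little more press.

```bash
python3 -m pendant '[{"rx":0,"ry":0,"rz":0,"tx":1,"ty":0,"tz":0.8,"jaw":0},{"rx":0,"ry":0,"rz":0,"tx":1,"ty":0,"tz":0.3,"jaw":0},{"rx":0,"ry":0,"rz":0,"tx":0,"ty":0,"tz":0,"jaw":0}]'; python3 -m pendant '[{"rx":0,"ry":0,"rz":0,"tx":2,"ty":0,"tz":0,"jaw":0},{"rx":0,"ry":0,"rz":0,"tx":2,"ty":0,"tz":0,"jaw":0},{"rx":0,"ry":0,"rz":0,"tx":2,"ty":0,"tz":0,"jaw":0}]'
```

```text
time_s: 7.2
tool_pos: [0.535, -0.1422, 0.0581]
tool_rot: [-179.9, 0.9, -179.6]
force: [7.3, 0.9, 11.9]
grip_width: 0.0003
time_s: 7.45
tool_pos: [0.5294, -0.1422, 0.0583]
tool_rot: [-179.9, 0.9, -179.6]
force: [7.5, 1.7, 12.1]
grip_width: 0.0005
```

```bash
python3 -m pendant '[{"rx":0,"ry":0,"rz":0,"tx":2,"ty":0,"tz":0.3,"jaw":0},{"rx":0,"ry":0,"rz":0,"tx":2,"ty":0,"tz":0.1,"jaw":0},{"rx":0,"ry":0,"rz":0,"tx":2,"ty":0,"tz":0,"jaw":0},{"rx":0,"ry":0,"rz":0,"tx":2,"ty":0,"tz":0,"jaw":0}]';  python3 -m pendant '[{"rx":0,"ry":0,"rz":0,"tx":2,"ty":0,"tz":0,"jaw":0},{"rx":0,"ry":0,"rz":0,"tx":2,"ty":0,"tz":0,"jaw":0},{"rx":0,"ry":0,"rz":0,"tx":2,"ty":0,"tz":0,"jaw":0}]'
python3 - <<'E'
from h import *
grab('scene','s3'); crop('s3',130,140,290,260,5)
E
```

```text
time_s: 7.78
tool_pos: [0.522, -0.1422, 0.0583]
tool_rot: [-179.9, 1.0, -179.6]
force: [8.2, 1.6, 13.8]
grip_width: 0.0006
time_s: 8.03
tool_pos: [0.5162, -0.1422, 0.0585]
tool_rot: [-179.9, 1.0, -179.6]
force: [8.0, 2.0, 15.6]
grip_width: 0.0004
```

View pics/s3_130_140.png

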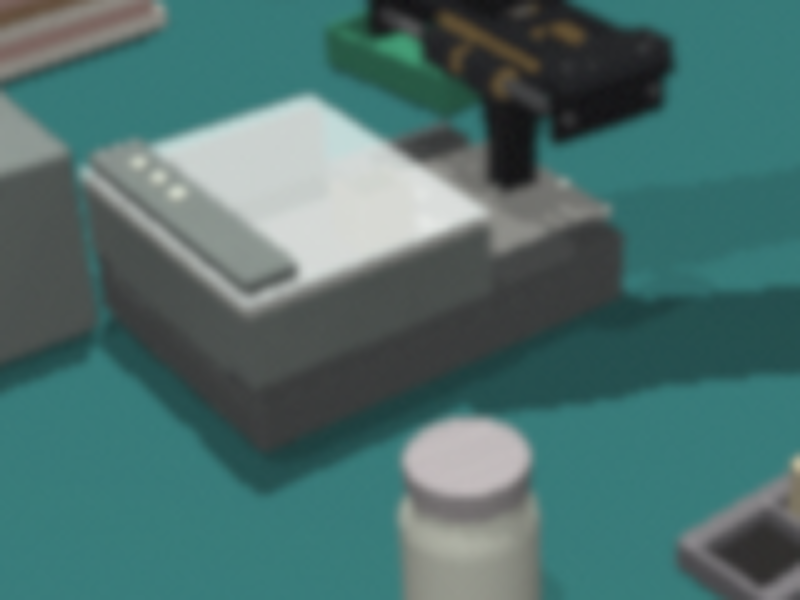

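The plate is coming along: its front edge now overhangs at crop (600,205). I'm continuing and raising the tool with the climb.

```bash
python3 -m pendant '[{"rx":0,"ry":0,"rz":0,"tx":2,"ty":0,"tz":-0.2,"jaw":0},{"rx":0,"ry":0,"rz":0,"tx":2,"ty":0,"tz":-0.1,"jaw":0},{"rx":0,"ry":0,"rz":0,"tx":2,"ty":0,"tz":-0.1,"jaw":0},{"rx":0,"ry":0,"rz":0,"tx":2,"ty":0,"tz":-0.1,"jaw":0}]';  python3 -m pendant '[{"rx":0,"ry":0,"rz":0,"tx":2,"ty":0,"tz":-0.1,"jaw":0},{"rx":0,"ry":0,"rz":0,"tx":2,"ty":0,"tz":-0.1,"jaw":0},{"rx":0,"ry":0,"rz":0,"tx":2,"ty":0,"tz":-0.1,"jaw":0}]'
```

```text
time_s: 8.42
tool_pos: [0.5081, -0.1422, 0.0589]
tool_rot: [-179.9, 1.0, -179.6]
force: [7.7, 2.3, 13.4]
grip_width: 0.0005
time_s: 8.67
tool_pos: [0.5021, -0.1422, 0.0591]
tool_rot: [-179.9, 1.0, -179.6]
force: [8.2, 2.1, 14.6]
grip_width: 0.0002
```

```bash
python3 -m pendant '[{"rx":0,"ry":0,"rz":0,"tx":2,"ty":0,"tz":-0.1,"jaw":0},{"rx":0,"ry":0,"rz":0,"tx":2,"ty":0,"tz":-0.1,"jaw":0},{"rx":0,"ry":0,"rz":0,"tx":2,"ty":0,"tz":-0.1,"jaw":0},{"rx":0,"ry":0,"rz":0,"tx":2,"ty":0,"tz":-0.1,"jaw":0}]';  python3 -m pendant '[{"rx":0,"ry":0,"rz":0,"tx":2,"ty":0,"tz":-0.1,"jaw":0},{"rx":0,"ry":0,"rz":0,"tx":2,"ty":0,"tz":-0.1,"jaw":0},{"rx":0,"ry":0,"rz":0,"tx":2,"ty":0,"tz":-0.1,"jaw":0},{"rx":0,"ry":0,"rz":0,"tx":2,"ty":0,"tz":-0.1,"jaw":0}]'
```

```text
time_s: 9.0
tool_pos: [0.494, -0.1423, 0.0595]
tool_rot: [-179.9, 1.0, -179.6]
force: [7.9, 2.1, 14.3]
grip_width: 0.0003
time_s: 9.33
tool_pos: [0.486, -0.1423, 0.0598]
tool_rot: [-179.9, 1.0, -179.6]
force: [8.4, 2.4, 15.0]
grip_width: 0.0007
```

```bash
python3 -m pendant '[{"rx":0,"ry":0,"rz":0,"tx":2,"ty":0,"tz":-0.1,"jaw":0},{"rx":0,"ry":0,"rz":0,"tx":2,"ty":0,"tz":-0.1,"jaw":0},{"rx":0,"ry":0,"rz":0,"tx":2,"ty":0,"tz":-0.1,"jaw":0},{"rx":0,"ry":0,"rz":0,"tx":2,"ty":0,"tz":-0.1,"jaw":0}]'
```

```text
time_s: 9.67
tool_pos: [0.478, -0.1423, 0.0601]
tool_rot: [-179.9, 1.0, -179.6]
force: [7.6, 2.5, 14.3]
grip_width: 0.0005
```

```bash
python3 -m pendant '[{"rx":0,"ry":0,"rz":0,"tx":2,"ty":0,"tz":-0.1,"jaw":0},{"rx":0,"ry":0,"rz":0,"tx":2,"ty":0,"tz":-0.1,"jaw":0},{"rx":0,"ry":0,"rz":0,"tx":2,"ty":0,"tz":-0.1,"jaw":0},{"rx":0,"ry":0,"rz":0,"tx":2,"ty":0,"tz":-0.1,"jaw":0}]'
python3 -m pendant '[{"rx":0,"ry":0,"rz":0,"tx":1.5,"ty":0,"tz":-0.1,"jaw":0},{"rx":0,"ry":0,"rz":0,"tx":1.5,"ty":0,"tz":-0.1,"jaw":0}]'
python3 -m pendant '[{"rx":0,"ry":0,"rz":0,"tx":1.5,"ty":0,"tz":-0.1,"jaw":0},{"rx":0,"ry":0,"rz":0,"tx":1.5,"ty":0,"tz":0,"jaw":0}]'
```

```text
time_s: 10.0
tool_pos: [0.4699, -0.1423, 0.0604]
tool_rot: [-179.9, 1.0, -179.6]
force: [7.7, 1.8, 13.5]
grip_width: 0.0003
time_s: 10.17
tool_pos: [0.4669, -0.1423, 0.0606]
tool_rot: [-179.9, 1.0, -179.6]
force: [7.9, 2.5, 14.2]
grip_width: 0.0005
time_s: 10.33
tool_pos: [0.464, -0.1424, 0.0607]
tool_rot: [-179.9, 1.0, -179.6]
force: [8.1, 2.2, 13.3]
grip_width: 0.0004
```

```bash
python3 -m pendant '[{"rx":0,"ry":0,"rz":0,"tx":1.5,"ty":0,"tz":0,"jaw":0},{"rx":0,"ry":0,"rz":0,"tx":1.5,"ty":0,"tz":0,"jaw":0}]'
python3 -m pendant '[{"rx":0,"ry":0,"rz":0,"tx":1.5,"ty":0,"tz":0,"jaw":0},{"rx":0,"ry":0,"rz":0,"tx":0,"ty":0,"tz":0,"jaw":0}]'
python3 - <<'E'
from h import *
grab('scene','s4'); crop('s4',130,140,290,260,5)
grab('top','t4'); crop('t4',260,115,360,235,5)
E
```

```text
time_s: 10.5
tool_pos: [0.4611, -0.1427, 0.0607]
tool_rot: [-179.9, 1.0, -179.6]
force: [8.3, 0.3, 12.5]
grip_width: 0.0007
time_s: 10.67
tool_pos: [0.4593, -0.1428, 0.0606]
tool_rot: [-179.9, 1.0, -179.7]
force: [8.2, 1.1, 14.2]
grip_width: 0.0002
```

View pics/s4_130_140.png

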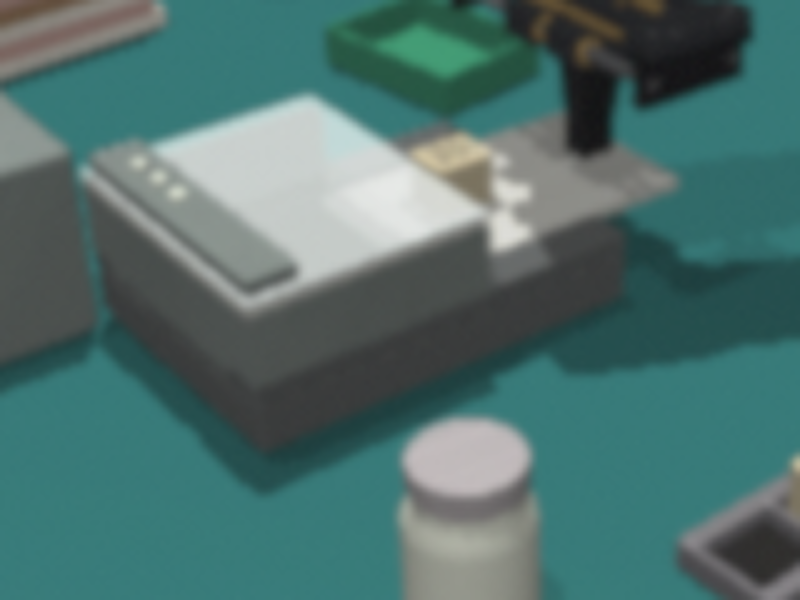

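View pics/t4_260_115.png

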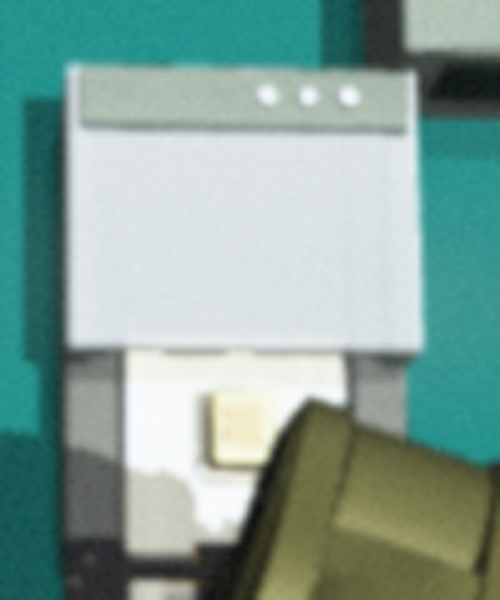

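Run:
```python
from h import *
c=load('t4');P=allworld(c)
f=lambda x,y,x0,y0,k:((x+.5)/k-.5+x0,(y+.5)/k-.5+y0)
print(world(c,[f(x,y,260,115,5) for x,y in [(210,393),(272,393),(210,467),(241,430)]],.0825).round(4))
s=load('s4')
print('front corner of plate',world(s,[f(680,183,130,140,5)],.0485))
s=load('s4');print('module top corners',world(s,[f(x,y,130,140,5) for x,y in [(455,133),(413,152),(447,172),(490,153)]],.0825))
```

```text
[[ 0.5735 -0.1236  0.0825]
 [ 0.574  -0.1535  0.0825]
 [ 0.5376 -0.1233  0.0825]
 [ 0.5557 -0.1383  0.0825]]
front corner of plate [[ 0.44784426 -0.07555974  0.0485    ]]
module top corners [[ 0.54938495 -0.15030495  0.0825    ]
 [ 0.58017358 -0.14614514  0.0825    ]
 [ 0.57874243 -0.11621544  0.0825    ]
 [ 0.54807405 -0.11938861  0.0825    ]]
```

```bash
python3 -m pendant '[{"rx":0,"ry":0,"rz":0,"tx":1.5,"ty":0,"tz":0.4,"jaw":0},{"rx":0,"ry":0,"rz":0,"tx":1.5,"ty":0,"tz":0,"jaw":0},{"rx":0,"ry":0,"rz":0,"tx":0,"ty":0,"tz":0,"jaw":0}]'
python3 - <<'E'
from h import *
grab('top','t5'); crop('t5',260,115,360,235,5)
a=load('t4')['img'][185:215,297:316].astype(np.float32).mean(2);b=load('t5')['img'][185:215,297:316].astype(np.float32).mean(2)
print(cv2.phaseCorrelate(a,b))
E
```

```text
time_s: 11.02
tool_pos: [0.4569, -0.143, 0.0605]
tool_rot: [-179.9, 1.0, -179.7]
force: [8.6, 1.3, 14.4]
grip_width: 0.0004
((0.30617769389052896, -0.05839414708507107), 1.0049355427424114)
```

View pics/t5_260_115.png

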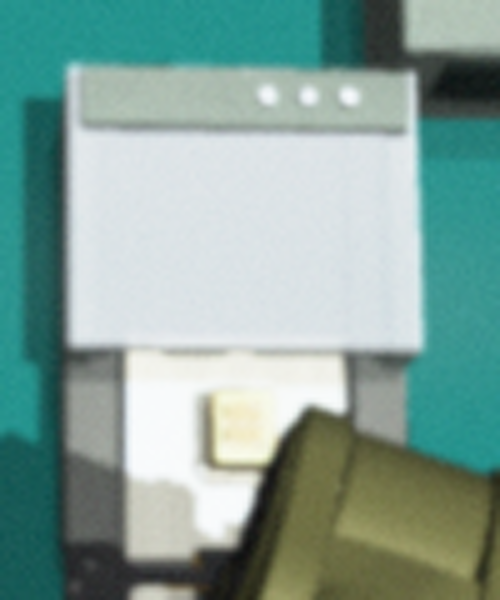

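The fingers slid 2.4 mm while the plate and module stayed put, so the carrier is against its stop. I'm lifting straight up.

```bash
python3 -m pendant '[{"rx":0,"ry":0,"rz":0,"tx":0,"ty":0,"tz":-3,"jaw":0},{"rx":0,"ry":0,"rz":0,"tx":0,"ty":0,"tz":-5,"jaw":0},{"rx":0,"ry":0,"rz":0,"tx":0,"ty":0,"tz":-15,"jaw":0},{"rx":0,"ry":0,"rz":0,"tx":0,"ty":0,"tz":-25,"jaw":60},{"rx":0,"ry":0,"rz":0,"tx":0,"ty":0,"tz":-30,"jaw":60},{"rx":0,"ry":0,"rz":0,"tx":0,"ty":0,"tz":-30,"jaw":60},{"rx":0,"ry":0,"rz":0,"tx":0,"ty":0,"tz":-30,"jaw":60},{"rx":0,"ry":0,"rz":0,"tx":0,"ty":35,"tz":0,"jaw":60},{"rx":0,"ry":0,"rz":0,"tx":0,"ty":35,"tz":0,"jaw":60},{"rx":0,"ry":0,"rz":0,"tx":0,"ty":35,"tz":0,"jaw":60},{"rx":0,"ry":0,"rz":0,"tx":0,"ty":35,"tz":0,"jaw":60},{"rx":0,"ry":0,"rz":0,"tx":0,"ty":0,"tz":0,"jaw":60},{"rx":0,"ry":0,"rz":0,"tx":0,"ty":0,"tz":0,"jaw":60}]'
python3 - <<'E'
from h import *
grab('top','t6'); crop('t6',260,115,360,255,4)
grab('scene','s6'); crop('s6',130,140,290,260,5)
c=load('t6');P=allworld(c)
E
```

```text
time_s: 12.15
tool_pos: [0.4465, -0.0008, 0.193]
tool_rot: [-180.0, -0.1, -179.4]
force: [-0.1, -1.2, 0.3]
grip_width: 0.0565
```

View pics/t6_260_115.png

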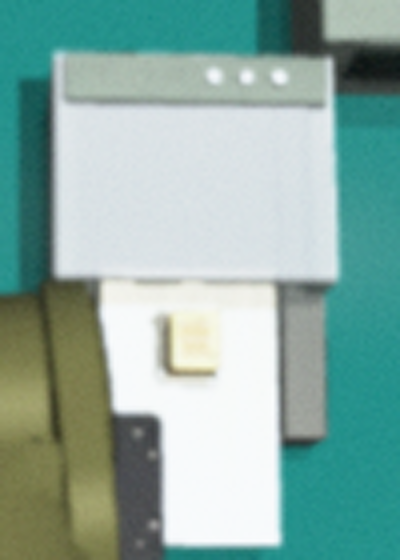

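View pics/s6_130_140.png

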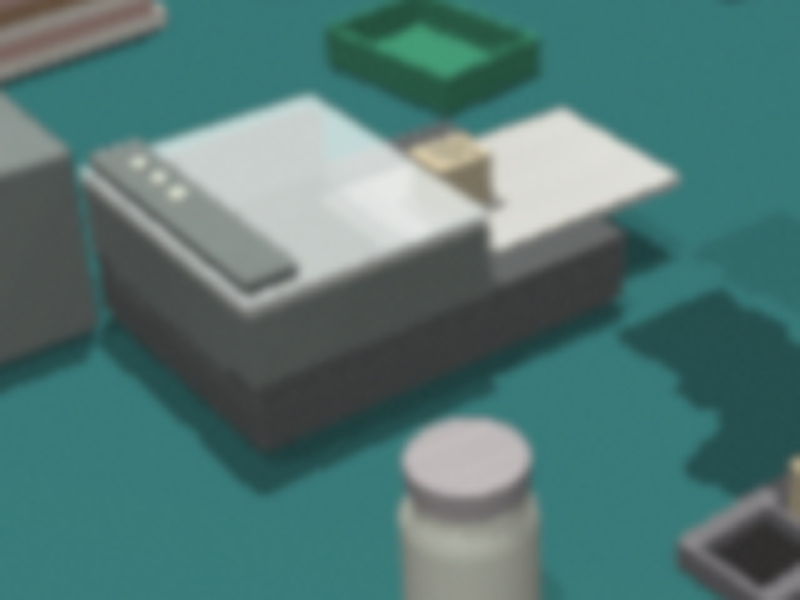

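Run:
```python
from h import *
c=load('t6');P=allworld(c)
f=lambda x,y,x0,y0,k:((x+.5)/k-.5+x0,(y+.5)/k-.5+y0)
m=world(c,[f(x,y,260,115,4) for x,y in [(170,312),(217,312),(217,373),(170,373)]],.0825);print(m.round(4),m.mean(0))
print('plate',world(c,[f(x,y,260,115,4) for x,y in [(165,543),(281,545),(277,290)]],.0485))
q=P[225:245,308:325].reshape(-1,3);print(np.median(q,0))
q=P[195:205,305:312].reshape(-1,3);print('modtop',np.median(q,0))
```

```text
[[ 0.575  -0.1248  0.0825]
 [ 0.5754 -0.1532  0.0825]
 [ 0.5383 -0.1527  0.0825]
 [ 0.5379 -0.1245  0.0825]] [ 0.55661663 -0.13882641  0.0825    ]
plate [[ 0.43937582 -0.12480389  0.0485    ]
 [ 0.43870414 -0.19548271  0.0485    ]
 [ 0.59655703 -0.195621    0.0485    ]]
[ 0.47756698 -0.16218535  0.04719721]
modtop [ 0.55859678 -0.13886741  0.0816874 ]
```

```bash
python3 -m pendant '[{"rx":0,"ry":0,"rz":0,"tx":-22,"ty":-27.5,"tz":0,"jaw":60},{"rx":0,"ry":0,"rz":0,"tx":-22,"ty":-27.5,"tz":0,"jaw":60},{"rx":0,"ry":0,"rz":0,"tx":-22,"ty":-27.5,"tz":0,"jaw":60},{"rx":0,"ry":0,"rz":0,"tx":-22,"ty":-27.5,"tz":0,"jaw":60},{"rx":0,"ry":0,"rz":0,"tx":-22,"ty":-27.5,"tz":0,"jaw":60},{"rx":0,"ry":0,"rz":0,"tx":0,"ty":0,"tz":25,"jaw":60},{"rx":0,"ry":0,"rz":0,"tx":0,"ty":0,"tz":25,"jaw":60},{"rx":0,"ry":0,"rz":0,"tx":0,"ty":0,"tz":20,"jaw":60},{"rx":0,"ry":0,"rz":0,"tx":0,"ty":0,"tz":0,"jaw":60},{"rx":0,"ry":0,"rz":0,"tx":0,"ty":0,"tz":0,"jaw":60},{"rx":0,"ry":0,"rz":0,"tx":0,"ty":0,"tz":0,"jaw":60}]' 15
```

```text
time_s: 13.17
tool_pos: [0.5586, -0.1405, 0.1249]
tool_rot: [-180.0, 0.1, -179.8]
force: [0.1, -0.1, -0.4]
grip_width: 0.0597
```

```bash
python3 -m pendant '[{"rx":0,"ry":0,"rz":0,"tx":1.5,"ty":1,"tz":15,"jaw":60},{"rx":0,"ry":0,"rz":0,"tx":0,"ty":0,"tz":15,"jaw":60},{"rx":0,"ry":0,"rz":0,"tx":0,"ty":0,"tz":12,"jaw":60},{"rx":0,"ry":0,"rz":0,"tx":0,"ty":0,"tz":6,"jaw":60},{"rx":0,"ry":0,"rz":0,"tx":0,"ty":0,"tz":3,"jaw":60},{"rx":0,"ry":0,"rz":0,"tx":0,"ty":0,"tz":0,"jaw":60},{"rx":0,"ry":0,"rz":0,"tx":0,"ty":0,"tz":0,"jaw":60}]'
python3 - <<'E'
from h import *
grab('scene','s7'); crop('s7',180,130,280,205,8)
E
```

```text
time_s: 13.75
tool_pos: [0.5572, -0.1385, 0.0734]
tool_rot: [-180.0, 0.1, -179.7]
force: [0.3, -0.4, -0.7]
grip_width: 0.06
```

View pics/s7_180_130.png

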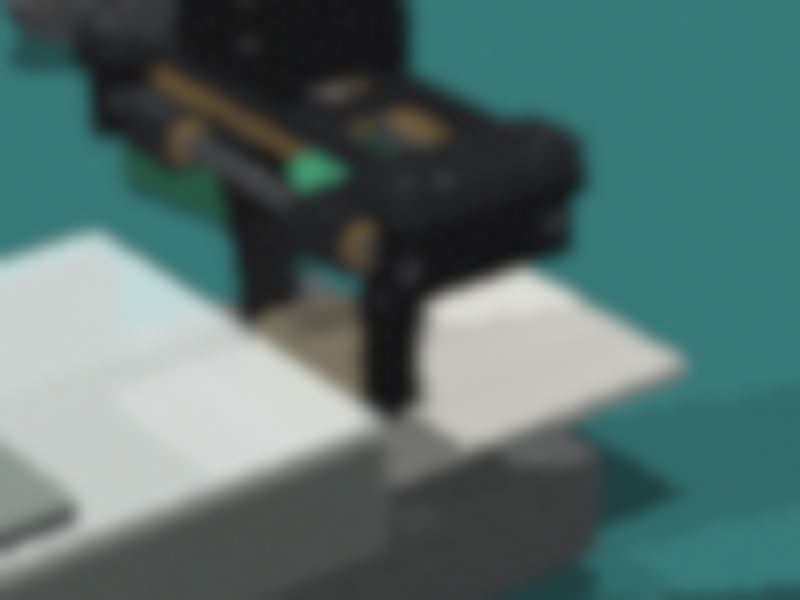

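The fingers straddle the module (crop 310,320). I'm closing.

```bash
python3 -m pendant '[{"rx":0,"ry":0,"rz":0,"tx":0,"ty":0,"tz":1.5,"jaw":60},{"rx":0,"ry":0,"rz":0,"tx":0,"ty":0,"tz":0,"jaw":36},{"rx":0,"ry":0,"rz":0,"tx":0,"ty":0,"tz":0,"jaw":34},{"rx":0,"ry":0,"rz":0,"tx":0,"ty":0,"tz":0,"jaw":32},{"rx":0,"ry":0,"rz":0,"tx":0,"ty":0,"tz":0,"jaw":20},{"rx":0,"ry":0,"rz":0,"tx":0,"ty":0,"tz":0,"jaw":20},{"rx":0,"ry":0,"rz":0,"tx":0,"ty":0,"tz":0,"jaw":20},{"rx":0,"ry":0,"rz":0,"tx":0,"ty":0,"tz":0,"jaw":20}]' 15
```

```text
time_s: 14.47
tool_pos: [0.5567, -0.1383, 0.0712]
tool_rot: [180.0, 0.0, -179.7]
force: [-0.6, -0.3, -0.3]
grip_width: 0.0298
```

```bash
python3 -m pendant '[{"rx":0,"ry":0,"rz":0,"tx":0,"ty":0,"tz":-5,"jaw":20},{"rx":0,"ry":0,"rz":0,"tx":0,"ty":0,"tz":-10,"jaw":20},{"rx":0,"ry":0,"rz":0,"tx":0,"ty":0,"tz":-20,"jaw":20},{"rx":0,"ry":0,"rz":0,"tx":0,"ty":0,"tz":-25,"jaw":20},{"rx":0,"ry":0,"rz":0,"tx":0,"ty":0,"tz":-25,"jaw":20},{"rx":0,"ry":0,"rz":0,"tx":0,"ty":0,"tz":-25,"jaw":20},{"rx":0,"ry":0,"rz":0,"tx":0,"ty":0,"tz":-10,"jaw":20},{"rx":0,"ry":0,"rz":-2,"tx":-4,"ty":15,"tz":0,"jaw":20},{"rx":0,"ry":0,"rz":0,"tx":-4,"ty":29,"tz":0,"jaw":20},{"rx":0,"ry":0,"rz":0,"tx":-4,"ty":30,"tz":0,"jaw":20},{"rx":0,"ry":0,"rz":0,"tx":-4,"ty":30,"tz":0,"jaw":20},{"rx":0,"ry":0,"rz":0,"tx":-4,"ty":30,"tz":0,"jaw":20},{"rx":0,"ry":0,"rz":0,"tx":-4,"ty":30,"tz":0,"jaw":20},{"rx":0,"ry":0,"rz":0,"tx":-4,"ty":30,"tz":0,"jaw":20},{"rx":0,"ry":0,"rz":0,"tx":-4,"ty":30,"tz":0,"jaw":20},{"rx":0,"ry":0,"rz":0,"tx":-4,"ty":30,"tz":0,"jaw":20},{"rx":0,"ry":0,"rz":0,"tx":-4,"ty":25,"tz":0,"jaw":20},{"rx":0,"ry":0,"rz":0,"tx":-4,"ty":15,"tz":0,"jaw":20},{"rx":0,"ry":0,"rz":0,"tx":0,"ty":0,"tz":0,"jaw":20},{"rx":0,"ry":0,"rz":0,"tx":0,"ty":0,"tz":0,"jaw":20}]'
python3 - <<'E'
from h import *
print(env.get_obs()['tool_pos'],env.get_obs()['force'])
grab('scene','s8');crop('s8',240,140,400,260,5)
grab('top','t8')
E
```

```text
time_s: 16.13
tool_pos: [0.5886, 0.1578, 0.1898]
tool_rot: [-179.9, -0.1, -177.5]
force: [0.3, 0.4, 0.6]
grip_width: 0.0301
[0.5885965  0.15778543 0.18978421] [0.31549002 0.36865389 0.64618826]
```

View pics/s8_240_140.png

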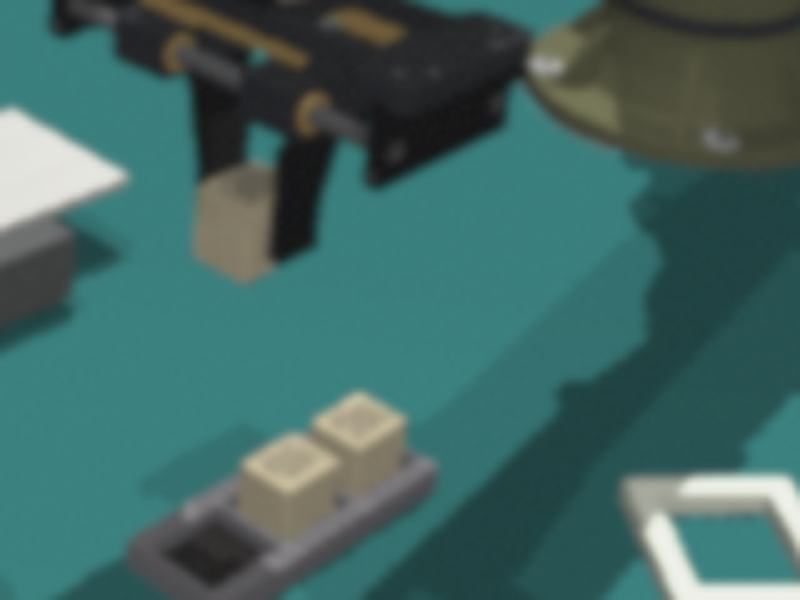

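View pics/t8.png

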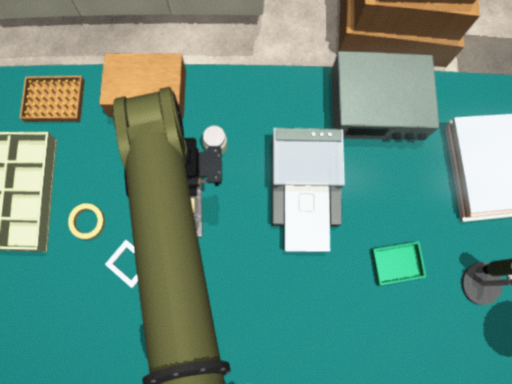

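Run:
```python
from h import *
crop('s8',255,215,335,275,10)
```

```text
(no output)
```

View pics/s8_255_215.png

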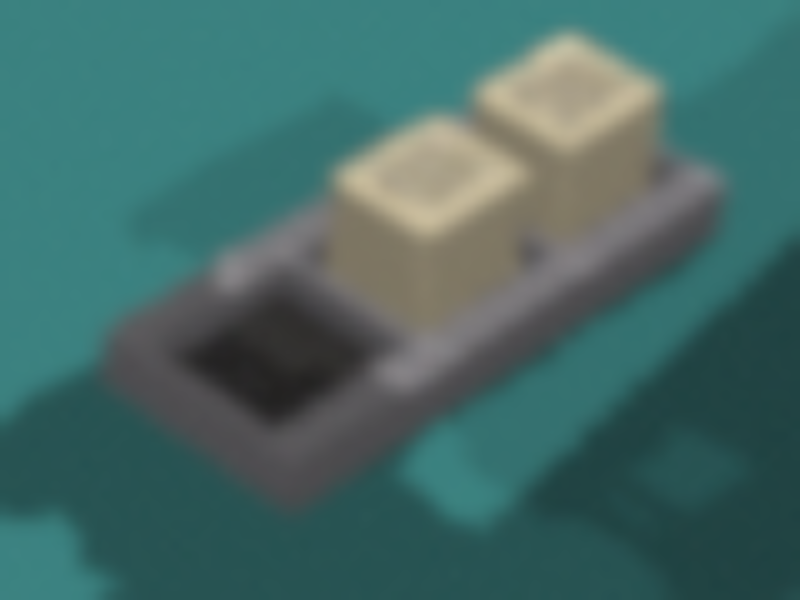

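Run:
```python
from h import *
c=load('s8')
f=lambda x,y,x0,y0,k:((x+.5)/k-.5+x0,(y+.5)/k-.5+y0)
t=world(c,[f(x,y,255,215,10) for x,y in [(112,337),(290,478),(722,182)]],.015);print(t.round(4))
ctr=(t[0]+t[2])/2;d=t[1]-t[2];print(ctr,np.degrees(np.arctan2(d[1],d[0])),ctr+d*48.7/150)
m=world(c,[f(x,y,255,215,10) for x,y in [(438,117),(530,180),(428,235),(332,178)]],.039);print('b',m.mean(0))
```

```text
[[0.628  0.1323 0.015 ]
 [0.629  0.1917 0.015 ]
 [0.4762 0.1815 0.015 ]]
[0.5521297 0.1569053 0.015    ] 3.835350059814116 [0.60173756 0.160231   0.015     ]
b [0.55294353 0.15705548 0.039     ]
```

Run:
```python
from h import *
c=load('s8')
crop('s8',265,160,325,205,12)
f=lambda x,y,x0,y0,k:((x+.5)/k-.5+x0,(y+.5)/k-.5+y0)
print(world(c,[f(x,y,240,140,5) for x,y in [(245,282),(195,253)]],.167).round(4))
```

```text
[[0.6091 0.1733 0.167 ]
 [0.6095 0.1444 0.167 ]]
```

View pics/s8_265_160.png

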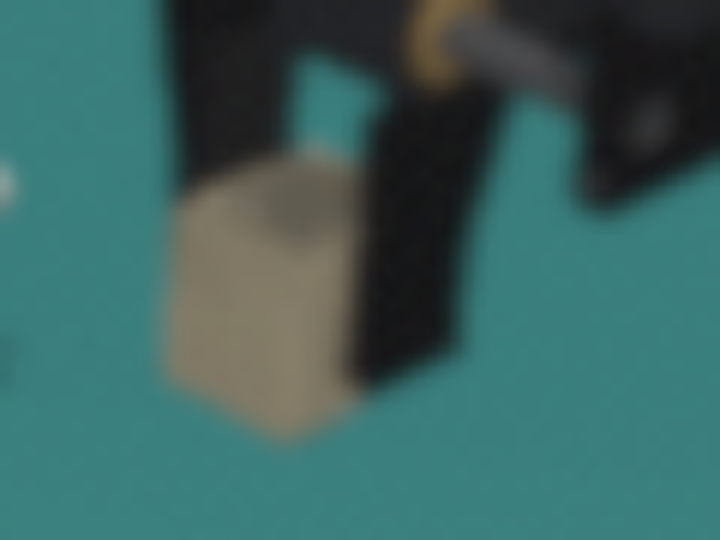

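```bash
python3 -m pendant '[{"rx":0,"ry":0,"rz":0,"tx":-10.5,"ty":-2.3,"tz":10,"jaw":20},{"rx":0,"ry":0,"rz":0,"tx":0,"ty":0,"tz":25,"jaw":20},{"rx":0,"ry":0,"rz":0,"tx":0,"ty":0,"tz":30,"jaw":20},{"rx":0,"ry":0,"rz":0,"tx":0,"ty":0,"tz":30,"jaw":20},{"rx":0,"ry":0,"rz":0,"tx":0,"ty":0,"tz":25,"jaw":20},{"rx":0,"ry":0,"rz":0,"tx":0,"ty":0,"tz":13,"jaw":20},{"rx":0,"ry":0,"rz":0,"tx":0,"ty":0,"tz":0,"jaw":20},{"rx":0,"ry":0,"rz":0,"tx":0,"ty":0,"tz":0,"jaw":20},{"rx":0,"ry":0,"rz":0,"tx":0,"ty":0,"tz":0,"jaw":20}]'
python3 - <<'E'
from h import *
grab('scene','s9');crop('s9',255,215,335,275,10)
E
```

```text
time_s: 16.98
tool_pos: [0.6014, 0.1549, 0.0601]
tool_rot: [180.0, 0.2, -177.7]
force: [-0.5, -0.0, 0.4]
grip_width: 0.0299
```

View pics/s9_255_215.png

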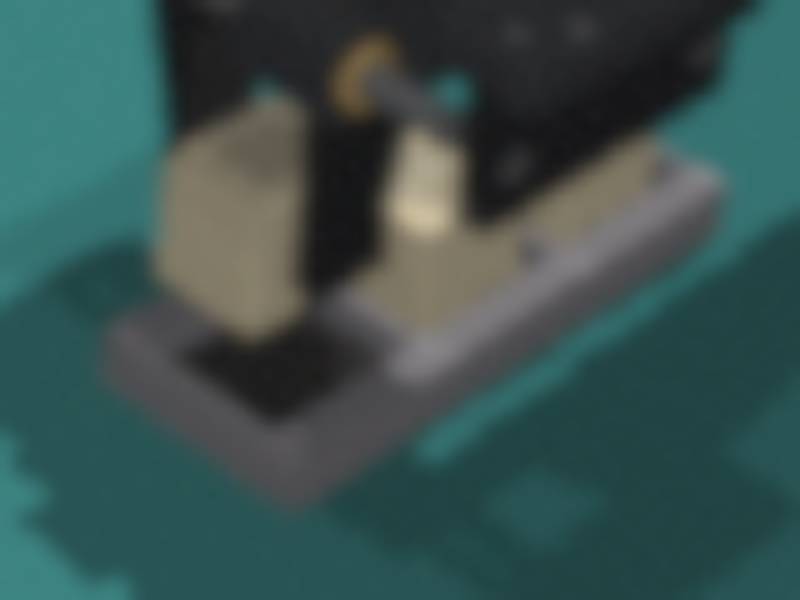

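Run:
```python
from h import *
c=load('s9')
f=lambda x,y,x0,y0,k:((x+.5)/k-.5+x0,(y+.5)/k-.5+y0)
w=lambda x,y,z:world(c,[f(x,y,255,215,10)],z)[0].round(4)
print('held corner',w(252,342,.0374),'b corner',w(428,237,.039),'left held',w(158,278,.0374))
print('tray near corner',w(290,480,.015),w(112,337,.015),w(722,182,.015))
print('pocket top opening near',w(285,432,.015), 'pad corners', w(275,420,.007),w(185,352,.007))
```

```text
held corner [0.6236 0.1723 0.0374] b corner [0.5694 0.172  0.039 ] left held [0.6249 0.1433 0.0374]
tray near corner [0.6295 0.1922 0.015 ] [0.628  0.1323 0.015 ] [0.4762 0.1815 0.015 ]
pocket top opening near [0.6197 0.1803 0.015 ] pad corners [0.6121 0.1697 0.007 ] [0.6121 0.1398 0.007 ]
```

```bash
python3 -m pendant '[{"rx":0,"ry":0,"rz":0,"tx":3.5,"ty":1.3,"tz":5,"jaw":20},{"rx":0,"ry":0,"rz":0,"tx":0,"ty":0,"tz":8,"jaw":20},{"rx":0,"ry":0,"rz":0,"tx":0,"ty":0,"tz":6,"jaw":20},{"rx":0,"ry":0,"rz":0,"tx":0,"ty":0,"tz":0,"jaw":20},{"rx":0,"ry":0,"rz":0,"tx":0,"ty":0,"tz":0,"jaw":20},{"rx":0,"ry":0,"rz":0,"tx":0,"ty":0,"tz":0,"jaw":20}]'
python3 - <<'E'
from h import *
grab('scene','s10');crop('s10',255,215,335,275,10)
grab('top','t10');crop('t10',165,165,215,250,7)
E
```

```text
time_s: 17.53
tool_pos: [0.5964, 0.1563, 0.0391]
tool_rot: [-180.0, -0.0, -177.7]
force: [0.6, 0.2, -1.1]
grip_width: 0.0299
```

View pics/s10_255_215.png

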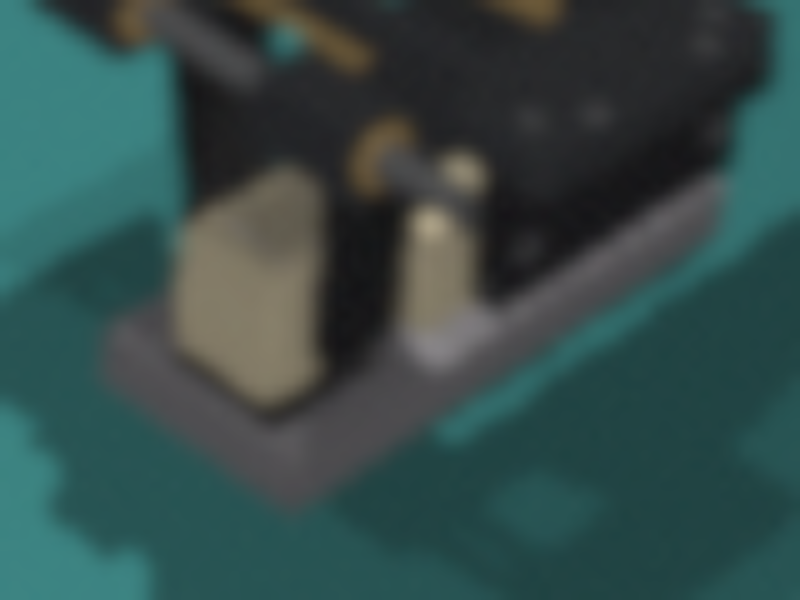

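Run:
```python
from h import *
c=load('s10')
f=lambda x,y,x0,y0,k:((x+.5)/k-.5+x0,(y+.5)/k-.5+y0)
w=lambda x,y,z:world(c,[f(x,y,255,215,10)],z)[0].round(4)
print('held near',w(268,411,.0164),'left',w(175,348,.0164))
print('tray near corner',w(290,480,.015),w(112,337,.015))
```

```text
held near [0.619  0.174  0.0164] left [0.6207 0.1453 0.0164]
tray near corner [0.6295 0.1922 0.015 ] [0.628  0.1323 0.015 ]
```

View pics/t10_165_165.png

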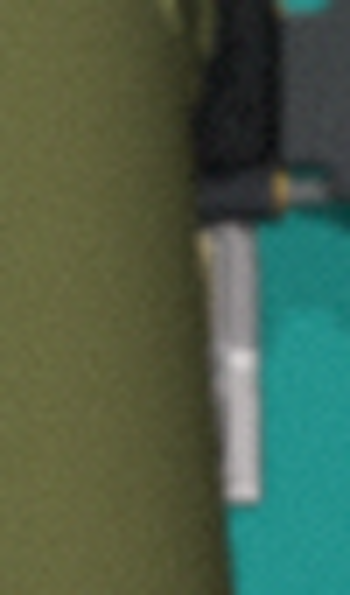

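Both estimates put the module inside the pocket clearance (crop near corner 268,411 versus tray corner 290,480). I'm nudging +1 mm in y and lowering gently.

```bash
python3 -m pendant '[{"rx":0,"ry":0,"rz":0,"tx":-0.5,"ty":1,"tz":2,"jaw":20},{"rx":0,"ry":0,"rz":0,"tx":0,"ty":0,"tz":2,"jaw":20},{"rx":0,"ry":0,"rz":0,"tx":0,"ty":0,"tz":2,"jaw":20},{"rx":0,"ry":0,"rz":0,"tx":0,"ty":0,"tz":0,"jaw":20},{"rx":0,"ry":0,"rz":0,"tx":0,"ty":0,"tz":0,"jaw":20}]'
python3 -m pendant '[{"rx":0,"ry":0,"rz":0,"tx":0,"ty":0,"tz":1,"jaw":20},{"rx":0,"ry":0,"rz":0,"tx":0,"ty":0,"tz":1,"jaw":20},{"rx":0,"ry":0,"rz":0,"tx":0,"ty":0,"tz":0,"jaw":20},{"rx":0,"ry":0,"rz":0,"tx":0,"ty":0,"tz":0,"jaw":20}]'
```

```text
time_s: 18.05
tool_pos: [0.5966, 0.1573, 0.0329]
tool_rot: [-180.0, -0.0, -177.7]
force: [-0.9, 0.2, 0.0]
grip_width: 0.0296
time_s: 18.38
tool_pos: [0.5968, 0.1574, 0.0311]
tool_rot: [180.0, -0.0, -177.7]
force: [0.1, 0.0, -0.1]
grip_width: 0.03
```

In the pocket without touching the walls. I'm continuing to contact.

```bash
python3 -m pendant '[{"rx":0,"ry":0,"rz":0,"tx":0,"ty":0,"tz":0.7,"jaw":20},{"rx":0,"ry":0,"rz":0,"tx":0,"ty":0,"tz":0.5,"jaw":20},{"rx":0,"ry":0,"rz":0,"tx":0,"ty":0,"tz":0,"jaw":20},{"rx":0,"ry":0,"rz":0,"tx":0,"ty":0,"tz":0,"jaw":20}]'
python3 -m pendant '[{"rx":0,"ry":0,"rz":0,"tx":0,"ty":0,"tz":0.6,"jaw":20},{"rx":0,"ry":0,"rz":0,"tx":0,"ty":0,"tz":0,"jaw":20},{"rx":0,"ry":0,"rz":0,"tx":0,"ty":0,"tz":0,"jaw":20}]'
```

```text
time_s: 18.72
tool_pos: [0.597, 0.1575, 0.0305]
tool_rot: [180.0, 0.0, -177.7]
force: [-1.2, -0.6, 3.0]
grip_width: 0.03
time_s: 18.97
tool_pos: [0.597, 0.1575, 0.0304]
tool_rot: [180.0, 0.0, -177.7]
force: [-2.5, -0.5, 7.8]
grip_width: 0.03
```

```bash
python3 -m pendant '[{"rx":0,"ry":0,"rz":0,"tx":0,"ty":0,"tz":-1,"jaw":20},{"rx":0,"ry":0,"rz":0,"tx":0,"ty":0,"tz":0,"jaw":32},{"rx":0,"ry":0,"rz":0,"tx":0,"ty":0,"tz":0,"jaw":38},{"rx":0,"ry":0,"rz":0,"tx":0,"ty":0,"tz":0,"jaw":46},{"rx":0,"ry":0,"rz":0,"tx":0,"ty":0,"tz":0,"jaw":50},{"rx":0,"ry":0,"rz":0,"tx":0,"ty":0,"tz":0,"jaw":50},{"rx":0,"ry":0,"rz":0,"tx":0,"ty":0,"tz":-5,"jaw":50},{"rx":0,"ry":0,"rz":0,"tx":0,"ty":0,"tz":-10,"jaw":50},{"rx":0,"ry":0,"rz":0,"tx":0,"ty":0,"tz":-20,"jaw":50},{"rx":0,"ry":0,"rz":0,"tx":0,"ty":0,"tz":-30,"jaw":50},{"rx":0,"ry":0,"rz":0,"tx":0,"ty":0,"tz":-35,"jaw":50},{"rx":0,"ry":0,"rz":0,"tx":0,"ty":0,"tz":-35,"jaw":50},{"rx":0,"ry":0,"rz":0,"tx":0,"ty":-35,"tz":0,"jaw":50},{"rx":0,"ry":0,"rz":0,"tx":0,"ty":-35,"tz":0,"jaw":50},{"rx":0,"ry":0,"rz":0,"tx":0,"ty":-35,"tz":0,"jaw":50},{"rx":0,"ry":0,"rz":0,"tx":0,"ty":-35,"tz":0,"jaw":50},{"rx":0,"ry":0,"rz":0,"tx":0,"ty":-25,"tz":0,"jaw":50},{"rx":0,"ry":0,"rz":0,"tx":0,"ty":0,"tz":0,"jaw":50},{"rx":0,"ry":0,"rz":0,"tx":0,"ty":0,"tz":0,"jaw":50}]'
python3 - <<'E'
from h import *
grab('scene','s11');crop('s11',255,215,335,275,10)
grab('top','t11');crop('t11',165,165,215,250,7)
E
```

```text
time_s: 20.55
tool_pos: [0.6037, -0.0099, 0.1666]
tool_rot: [-180.0, 0.1, -177.9]
force: [-0.7, 0.9, -0.0]
grip_width: 0.0502
```

View pics/s11_255_215.png

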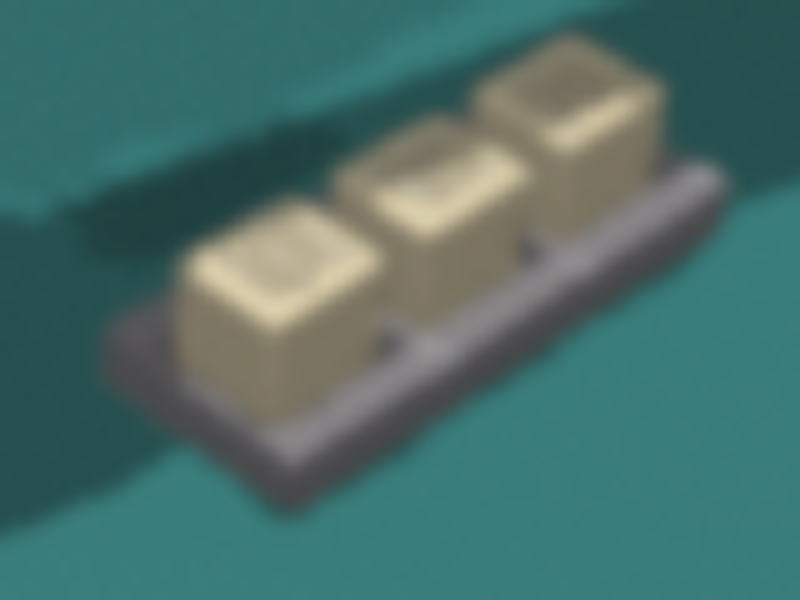

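View pics/t11_165_165.png

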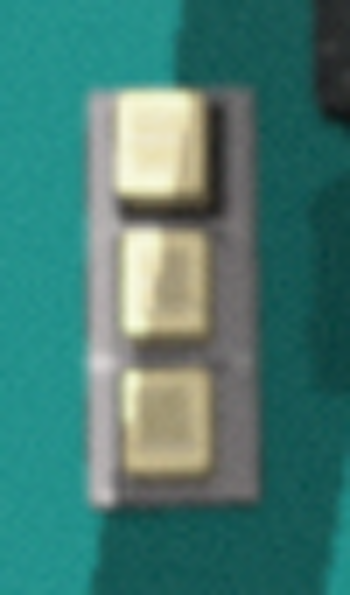

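View pics/t11.png

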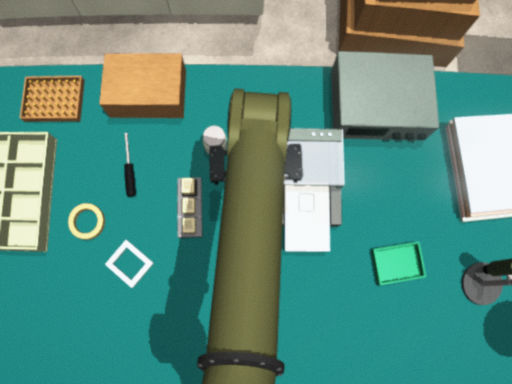

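Run:
```python
from h import *
c=load('t11');f=lambda x,y,x0,y0,k:((x+.5)/k-.5+x0,(y+.5)/k-.5+y0)
m=world(c,[f(x,y,165,165,7) for x,y in [(117,91),(206,91),(206,197),(115,197)]],.041);print(m.round(4),m.mean(0))
P=allworld(c)
for u,v in [(188,186),(188,205),(188,225)]: print(np.median(P[v-3:v+4,u-3:u+4].reshape(-1,3),0))
c=load('s11')
w=lambda x,y,z:world(c,[f(x,y,255,215,10)],z)[0]
a=sum(w(x,y,.041) for x,y in [(275,328),(182,270),(385,258),(295,200)])/4
b=sum(w(x,y,.039) for x,y in [(428,235),(335,180),(530,178),(438,118)])/4
print('scene module',a,'b',b,a-b)
```

```text
[[0.6172 0.1716 0.041 ]
 [0.6176 0.1398 0.041 ]
 [0.5792 0.1385 0.041 ]
 [0.5787 0.1708 0.041 ]] [0.5981894 0.1551643 0.041    ]
[0.59622166 0.15421905 0.04027337]
[0.54834301 0.15246136 0.03879242]
[0.49889914 0.1507349  0.03845138]
scene module [0.60277024 0.16026777 0.041     ] b [0.55287271 0.15723777 0.039     ] [0.04989753 0.00303    0.002     ]
```

```bash
python3 -c "
from cell import env
print(env.get_obs()['force'],env.sign_off())"
```

```text
the job is handed in; nothing more can be done
[0.84599596 0.88716182 0.74863029] None
```

I drew the carrier out to its stop, moved the module into the empty tray pocket, and handed the job in after about 20.6 s. No verdict is reported.

- **Carrier:** I pressed with about 12–16 N, and the highest combined force I read was about 17 N, under the 25 N limit. At the end of the drag the fingers slid 2.4 mm while the plate stayed put. The top camera showed the plate's front edge about 69 mm out, and it still looked out in the last picture.
- **Module:** I gripped it at 30 mm, lowered it until it touched the pad (3–8 N), released it and backed away. The last top picture puts it at (0.598, 0.155) with its top at z ≈ 0.040, standing upright. The pad measured about (0.598, 0.1545).
- **Rest of the bench:** In the last top picture the two other modules and the other things on the bench look unmoved.

**Disagreement:** The scene camera read positions at bench height about 5 mm further out in x and y than the top camera. I relied on the top camera, because the grip on the module in the nest agreed with it. The scene camera's spacing from the neighbouring module (49.9 mm, against 48.7 mm between pockets) also fits.

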